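# Roll-check sample tubes on the ramp

### The arm

A 7-joint arm with a two-finger parallel gripper is mounted at the origin on the work surface. World frame = base frame: x ahead of the robot, y to its left, z up, the work surface at z = 0. Lengths are in mm, angles in rad, forces in N, time in s.
With the tool pointing down it reaches from about 350 to 900 mm from the base axis. Payload 19.9 kg.
Tool frame: the origin (TCP) lies on the centre line of the jaws, within the pads' length; the fingertips stand 17 mm ahead of it and the grasp point (between the pads) lies 2 mm behind it; z points along the fingers, y is the direction in which the jaws open and shut (so a half turn about z gives the same grasp; the last joint's range is limited). The gripper opens to 94 mm and grips with 3 to 60 N. Pads are 16 mm wide; open, the fingers measure 119 mm over their backs; the gripper's body (75 mm by 177 mm) begins 78 mm behind the grasp point.
Start: joints at [1.276, 0.417, -0.01, 1.614, 0.005, 1.111, -0.053], TCP at [156.318, -605.116, 222.425] pointing down, gripper open.
Joint ranges: [-2.81, 2.81], [-0.39, 2.02], [-1.27, 1.25], [0.06, 2.57], [-1.19, 4.33], [0.19, 2], [-2.82, 2.82]. Speed limits (rad/s): [1.89, 1.89, 2.39, 2.39, 3.01, 3.01, 3.01].

### API

Orientations are given as a 3x3 rotation matrix whose columns are the frame's x, y, z axes.
In Python, from rig import * gives the robot as it stands.
- The arm moves only by the tool drive_tool, never from a script. Its argument "motion" is a list that holds one entry, the list of rows, each a list of 5 numbers: the finger opening in m, from 0 to 0.094, then the shift along the tool's x, y, z in m, then the turn about the tool's z in degrees. A call has 1 to 5 rows; each row shifts and turns the commanded pose from where the row before left it, along the tool's axes as they then stand; what a row does not reach is not made up. A row lasts 1/8 s, in which the tool goes at most 62.5 mm and 10.7 degrees, less where a joint would pass 70% of its speed; a pose out of reach is approached as far as the arm can. A call is refused whole if a number of a shift passes 0.0625 or a number of a turn 10.7, either way. A call with a gripper value outside its range is refused whole. The fingers move at their own pace and stop on an object; the grip force is fixed at half the most. Time passes only in rows, so rows that do not move let the fingers close. It gives the time, the measured TCP pose, the force and the opening at its end, in the units of the state.
- get_obs(): the state, without advancing time (a new reading comes with each control period).
- grab_frame(name): name is "scene" or "top" or "wrist"; returns a dict with "frame" (420x560x3 uint8, blue, green, red), "intrinsics" (3x3 intrinsics, pixels), "pose" (4x4, takes a point from camera to world coordinates). Camera axes: x right, y down, z forward; pixel columns grow to the right and rows downward; lengths in mm; the calibration is good to about 2 mm. A picture is of the moment at which its call begins. There is no depth.
- job_done(): hands the job in, once; it reports no verdict.
The state is a dict: "clock": time; "joint_positions": joint angles; "qvel": joint speeds; "joint_torque": joint torques, N m; "position": TCP position; "orientation": TCP orientation; "contact_force": force on the tool from outside, world axes, zero at the start; "wrist_torque": the same for the moment, N m; "width": finger opening in mm.
Only numpy, scipy, OpenCV 4.12 (cv2) and the standard library are available. Lean on these libraries where they do the work, as an engineer would, in place of code of your own. Each camera call takes 0.05 s, during which the arm holds its last target.

### The job

These three metal tubes look alike, but a tube is only fit for the roller mixer if it rolls. Lay each tube gently, without dropping it or pressing it hard, across the check ramp at the black line near the top, let go and see: one that rolls must run down by itself, without a push or a hand on it further down, into the covered bay at the bottom and stay there; one that does not roll must be picked off the ramp again and laid in the white tray. Leave the bottle, the flask and the beaker where they stand.

Things in the scene. Friction and masses are not known exactly. Their poses are not given: they have to be found in the camera images.
- tube_a: one of three look-alike closed aluminium tubes, diameter 32 mm, 110 mm long (116 over the small end plugs), about 0.16 kg. Origin: middle of the tube, on its axis; its x axis runs along the tube. Starts in a place of the stand. Any of the three may be truly round or have one worn flat along its whole length: at least one is round, at least one has a flat
- tube_b: as tube_a. A flat, if it has one, is 21 mm wide, 12 mm from the axis, on the body's -z side, facing down at the start where it does not show from above; all three lie equally high in the stand. A round tube let go on the ramp rolls down at once
- tube_c: as tube_a. A tube with a flat, let go on the ramp as it came from the stand (flat down, about square to the deck), stays where it was put or slips a little; dropped from 20 mm or more, or knocked, it may tumble on down into the bay, out of reach
- stand: fixed grey tube stand, base 130 (x) x 220 (y) x 8 mm. Origin: centre of its underside. Three places at y = -72, 0, +72 mm: in each a tube lies along the stand's x, its axis 33.5 mm above the table, on two pairs of posts at x = -42 and +42 mm (tops 24 mm high, each pair 26 mm apart inside, 38 mm outside); the middle 70 mm of the tube is free for the fingers
- ramp: fixed check ramp, 176 mm wide (x), 340 long (y -140 to +200). Origin on the table, z up. The deck falls 12.0 deg (0.210 rad) along +y: 72 mm high at y -130, 23 mm at y +100; rails on both sides, 164 mm apart, stand 12 mm above it. Then the catch bay, y +100 to +189: floor 9 mm high, walls to 76 mm, clear cover over y +85 to +195, 76 mm up: entered only from the deck. Two tubes fit side by side
- start_line (a point): the middle of the black line across the ramp's deck near the top (x = 0, y = -75 mm of the ramp), on the deck's surface, 60 mm above the table. A tube lying on the deck has its axis 16 mm (on its flat: 12 mm) off the deck, measured square to it
- tray: fixed open white tray, 190 (x) x 130 (y) x 40 mm high, walls 4 mm, floor 4 mm thick. Origin: centre of its underside. For the tubes that do not roll
- reagent_bottle: amber jar with white cap, 60 mm in diameter, 130 mm high. A bystander; origin: centre of its underside
- flask: conical glass flask, 76 mm in diameter, 115 mm high. A bystander; origin: centre of its underside
- beaker: open glass beaker, 64 mm in diameter at the rim, 85 mm high. A bystander; origin: centre of its underside
Mind the look-alikes: they are no part of the job. What is shaped like the tube_a but green or turquoise is not meant.

How it is judged (in metres and radians):
On the way:
1. the tube that does not roll has been laid on the upper part of the ramp's deck, let go of, and lies still there (x of tube_b in the frame of ramp between -0.08 and 0.08 m and y of tube_b in the frame of ramp between -0.13 and 0.05 m and z of tube_b in the frame of ramp between 0.03 and 0.105 m and linear speed of tube_b below 0.02 m/s and angular speed of tube_b below 0.5 rad/s and contact force between tube_b and the fingers below 0.1 N and contact force between tube_b and ramp above 0.3 N), for 0.3 s.
At the end, for the whole second after the job is handed in: Both tubes that roll lie still in the ramp's catch bay (centre between 100 and 190 mm along the ramp's y, below 50 mm); the tube that does not roll lies still inside the tray (centre within 90 x 60 mm of the tray's middle, below 45 mm) (x of tube_a in the frame of ramp between -0.09 and 0.09 m and y of tube_a in the frame of ramp between 0.1 and 0.19 m and z of tube_a in the frame of ramp between 0 and 0.05 m and linear speed of each of tube_a, tube_c, tube_b below 0.02 m/s and angular speed of each of tube_a, tube_c, tube_b below 0.5 rad/s and x of tube_c in the frame of ramp between -0.09 and 0.09 m and y of tube_c in the frame of ramp between 0.1 and 0.19 m and z of tube_c in the frame of ramp between 0 and 0.05 m and x of tube_b in the frame of tray between -0.09 and 0.09 m and y of tube_b in the frame of tray between -0.06 and 0.06 m and z of tube_b in the frame of tray between 0 and 0.045 m); the robot touches nothing.
It fails at once if a tube is dropped or pressed on the ramp's deck with more than 90 N ((contact force between tube_a and ramp above 90 N and y of tube_a in the frame of ramp below 0.05 m) or (contact force between tube_b and ramp above 90 N and y of tube_b in the frame of ramp below 0.05 m) or (contact force between tube_c and ramp above 90 N and y of tube_c in the frame of ramp below 0.05 m)).
It fails at once if a tube that rolls is touched by the fingers on the lower part of the ramp, more than 25 mm past its middle (y above 25 mm) ((x of tube_a in the frame of ramp between -0.1 and 0.1 m and y of tube_a in the frame of ramp between 0.025 and 0.2 m and z of tube_a in the frame of ramp between 0 and 0.12 m and contact force between tube_a and the fingers above 0.3 N) or (x of tube_c in the frame of ramp between -0.1 and 0.1 m and y of tube_c in the frame of ramp between 0.025 and 0.2 m and z of tube_c in the frame of ramp between 0 and 0.12 m and contact force between tube_c and the fingers above 0.3 N)).
It fails at once if the bottle, flask or beaker is moved more than 30 mm (distance of any of reagent_bottle, flask, beaker from where it was at the start of the episode above 0.03 m).
It also fails if it takes over 67 s, if anything falls off the work surface, if the arm or the gripper's body presses on something with over 40 N, if the wrist force passes 120 N, or if a joint passes its speed limit or range.

## Working session

There is one attempt and no reset: what is moved stays moved. The work goes in short steps, Python scripts to look and compute and a tool call to move; the robot and the scene stay as the last step left them, time stands still between calls to the robot, and variables do not carry over. Pictures are saved under pics/ and viewed, and the job is handed in when it is done.

Besides the shell and the picture viewer there is one more tool, called after ">>>" as name(argument=value, ...), one argument or row to a line, values as JSON. drive_tool: Moves the arm, as the interface text tells. Its arguments: {"type":"object","properties":{"motion":{"type":"array"}},"required":["motion"]}

```bash
ls; mkdir -p pics
python3 - <<'E'
from rig import *
import cv2,json,numpy as np
o=get_obs(); print({k:np.round(v,3).tolist() for k,v in o.items()})
for n in ("scene","top","wrist"):
    f=grab_frame(n); cv2.imwrite(f"pics/{n}0.png",f["frame"]); print(n,np.round(f["intrinsics"],1).tolist(),np.round(f["pose"],3).tolist())
E
```

```text
pics
{'clock': 0.0, 'joint_positions': [1.277, 0.418, -0.01, 1.614, 0.005, 1.111, -0.053], 'qvel': [-0.001, 0.001, 0.001, 0.001, 0.002, -0.0, 0.001], 'joint_torque': [0.001, -85.124, 0.64, -42.598, -0.049, 0.019, 0.0], 'position': [156.231, -604.798, 221.854], 'orientation': [[0.968, 0.25, -0.0], [0.25, -0.968, 0.001], [-0.0, -0.001, -1.0]], 'contact_force': [-0.017, 0.269, 0.948], 'wrist_torque': [-0.0, -0.029, -0.01], 'width': 94.329}
scene [[447.2, 0.0, 287.3], [0.0, 447.2, 208.9], [0.0, 0.0, 1.0]] [[-0.379, 0.471, -0.797, 1304.701], [0.925, 0.212, -0.315, 168.73], [0.02, -0.857, -0.516, 593.572], [0.0, 0.0, 0.0, 1.0]]
top [[462.0, 0.0, 276.6], [0.0, 462.0, 212.3], [0.0, 0.0, 1.0]] [[0.024, -0.998, 0.06, 445.392], [-1.0, -0.025, -0.008, -133.881], [0.01, -0.059, -0.998, 1290.025], [0.0, 0.0, 0.0, 1.0]]
wrist [[309.2, 0.0, 278.8], [0.0, 309.2, 210.0], [0.0, 0.0, 1.0]] [[0.251, -0.932, -0.262, 232.326], [-0.968, -0.242, -0.066, -585.017], [-0.002, 0.27, -0.963, 383.571], [0.0, 0.0, 0.0, 1.0]]
```

View pics/top0.png

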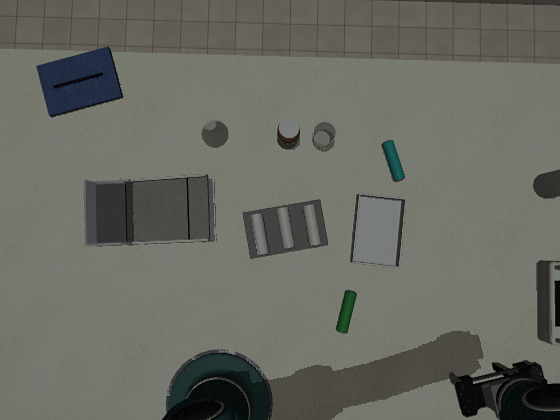

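View pics/scene0.png

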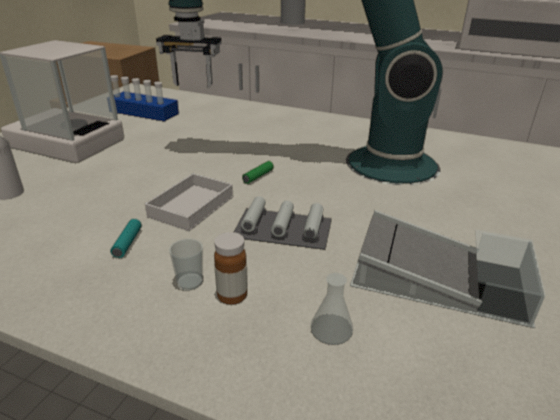

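View pics/wrist0.png

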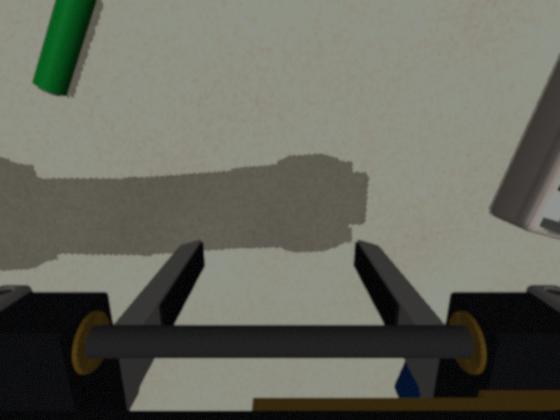

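The top view shows the ramp on the left (bay at px 85–128, line at px ~188, top edge at ~213). The stand is in the middle at (285,228) with three tubes, and the tray is at (378,230). Next I'll zoom in to find corners.

Run:
```python
import cv2
f=cv2.imread("pics/top0.png")
cv2.imwrite("pics/z1.png",cv2.resize(cv2.convertScaleAbs(f[165:265,75:225],alpha=1.8),None,fx=5,fy=5,interpolation=cv2.INTER_CUBIC))
cv2.imwrite("pics/z2.png",cv2.resize(cv2.convertScaleAbs(f[185:275,235:415],alpha=1.5),None,fx=4.4,fy=4.4,interpolation=cv2.INTER_CUBIC))
```

```text
(no output)
```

View pics/z1.png

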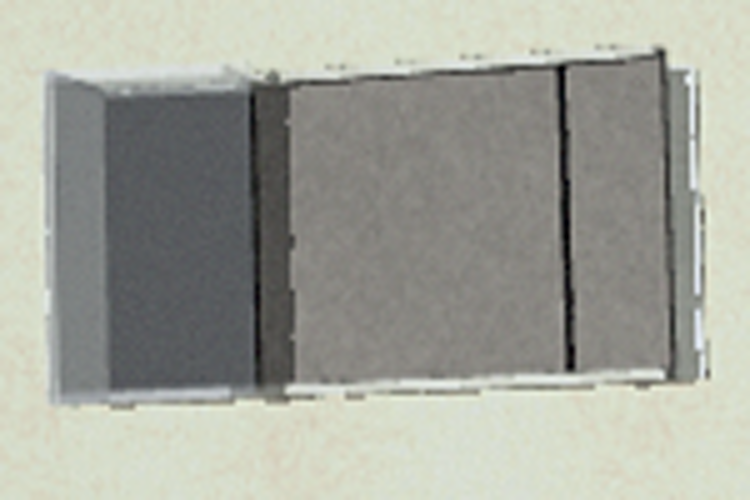

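View pics/z2.png

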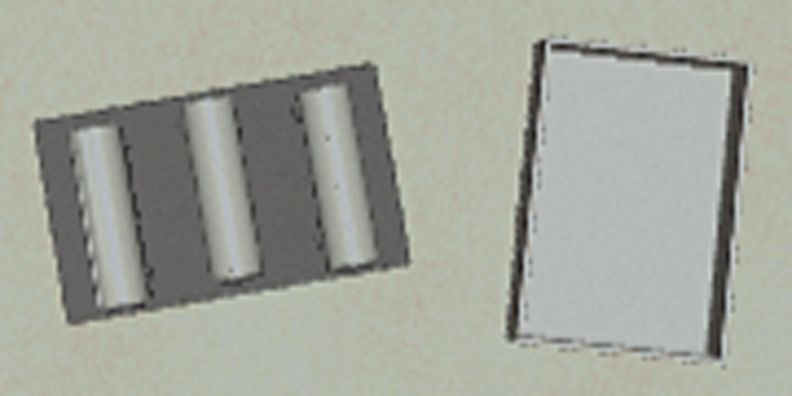

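```bash
cat > h.py <<'E'
import numpy as np, cv2
from scipy.optimize import least_squares
from rig import *
def proj(P,f):
    K,T=np.array(f["intrinsics"]),np.array(f["pose"])
    c=(np.asarray(P,float)-T[:3,3])@T[:3,:3]; u=c@K.T
    return u[:,:2]/u[:,2:]
def w(pose,P):
    x,y,t=pose;P=np.asarray(P,float);c,s=np.cos(t),np.sin(t)
    return np.c_[x+c*P[:,0]-s*P[:,1],y+s*P[:,0]+c*P[:,1],P[:,2]]
def fit(P,px,f,g):
    r=least_squares(lambda q:(proj(w(q,P),f)-px).ravel(),g,x_scale=[100,100,1])
    return r.x,np.round(r.fun,1).reshape(-1,2).tolist()
def unz(z,s,off): return (np.array(z,float)+.5)/s-.5+np.array(off)
E
python3 - <<'E'
from h import *
f=grab_frame("top")
# world +y is image left, +x image up
st,e=fit([[65,110,8],[65,-110,8],[-65,-110,8],[-65,110,8]],unz([(36,120),(374,64),(410,265),(68,324)],4.4,(235,185)),f,[400,-150,0]);print("stand",st,e)
tr,e=fit([[95,65,40],[95,-65,40],[-95,-65,40],[-95,65,40]],unz([(537,40),(748,66),(720,357),(508,341)],4.4,(235,185)),f,[400,-350,0]);print("tray",tr,e)
ra,e=fit([[82,-75,60],[-82,-75,60]],unz([(561,66),(571,370)],5,(75,165)),f,[400,50,0]);print("ramp",ra,e)
print(unz([(561,66),(571,370)],5,(75,165)))
fs=grab_frame("scene");im=fs["frame"].copy();im2=f["frame"].copy()
h=lambda y:72-(y+130)*49/230
rp=[[sx*82,y,h(y)] for sx in(1,-1) for y in(-140,-75,0,85,100)]+[[sx*88,y,76] for sx in(1,-1) for y in(85,195)]
for pose,P in((st,[[65,110,8],[65,-110,8],[-65,-110,8],[-65,110,8]]+[[x,y,33.5] for x in(-55,55) for y in(-72,0,72)]),(tr,[[95,65,40],[95,-65,40],[-95,-65,40],[-95,65,40]]),(ra,rp)):
  for I,F in((im,fs),(im2,f)):
    for p in proj(w(pose,P),F): cv2.circle(I,tuple(np.round(p*8).astype(int).tolist()),12,(0,0,255),-1,cv2.LINE_AA,3)
cv2.imwrite("pics/c1.png",np.vstack([cv2.resize(im2[165:275,75:415],(780,252)),cv2.resize(im[160:330,140:560],(780,316))]))
E
```

```text
stand [ 4.77536592e+02 -1.69379107e+02  1.91146658e-01] [[-0.6, 0.1], [0.5, -0.3], [0.4, 0.2], [-0.3, 0.0]]
tray [ 4.78286305e+02 -4.18729167e+02 -8.18648778e-02] [[0.3, -0.8], [-0.2, -1.7], [-0.2, 2.0], [0.1, 0.5]]
ramp [5.19057343e+02 1.67379337e+02 6.82854037e-02] [[-0.0, -0.3], [0.0, 0.3]]
[[186.8 177.8]
 [188.8 238.6]]
```

View pics/c1.png

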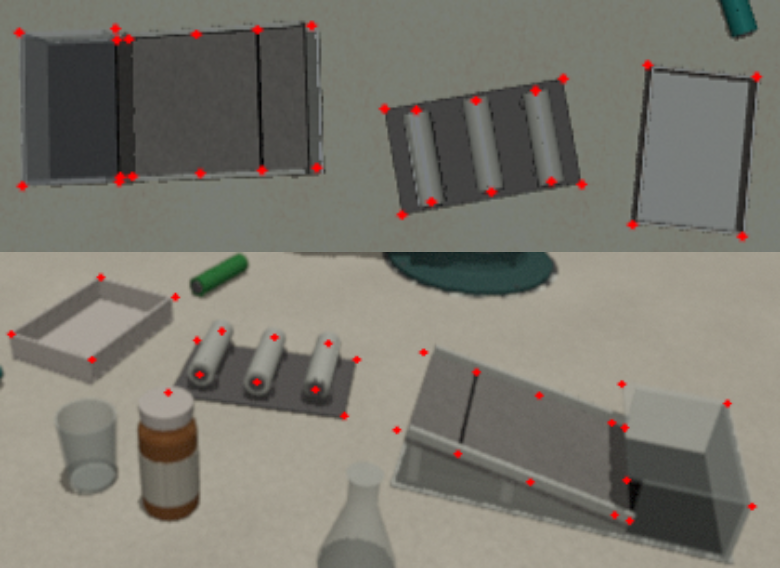

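The fits agree with the pictures: stand (477,-169), tray (478,-419), ramp (519,167). The tray dots sit a few mm off, which is within tolerance. Now I'll move above the first tube, the one nearest the ramp.

>>> drive_tool(
  motion=[
    [[0.06,0.042,-0.041,0,0],[0.06,0.042,-0.041,0,0],[0.06,0.042,-0.041,0,0],[0.06,0.042,-0.041,0,0],[0.06,0.042,-0.041,0,0]],
  ],
)

```text
clock: 0.88
position: [309.1, -352.4, 222.6]
orientation: [[0.968, 0.25, 0.0], [0.25, -0.968, -0.0], [0.0, 0.0, -1.0]]
contact_force: [0.9, -0.8, -0.9]
width: 60.0
```

>>> drive_tool(
  motion=[
    [[0.06,0.042,-0.041,0,0],[0.06,0.042,-0.041,0,0],[0.06,0.042,-0.041,0,0],[0.06,0.042,-0.041,0,0],[0.06,0.0,0.0,0,3.5]],
  ],
)

```text
clock: 1.5
position: [431.7, -149.7, 222.6]
orientation: [[0.981, 0.195, 0.001], [0.195, -0.981, 0.001], [0.001, -0.001, -1.0]]
contact_force: [-1.3, -0.7, -0.1]
width: 59.9
```

```bash
cat >> h.py <<'E'
ST=[477.5,-169.4,.191]; TR=[478.3,-418.7,-.082]; RA=[519.06,167.4,.0683]
def go(pose,P,dyaw=0):
    o=get_obs();R=np.array(o["orientation"]);p=np.array(o["position"])
    t=w(pose,[P])[0]; d=R.T@(t-p); yaw=np.arctan2(R[1,0],R[0,0])
    print("clk",np.round(o["clock"],2),"pos",p.round(1),"width",round(float(o["width"]),1),"F",np.round(o["contact_force"],1),"target",t.round(1),"tool shift mm",d.round(1),"turn deg",round(np.degrees(yaw-pose[2]),1),"z",R[:,2].round(3))
E
python3 - <<'E'
from h import *
go(ST,[0,72,43.5])
f=grab_frame("wrist");im=f["frame"].copy()
P=[[x,y+d,33.5] for x in(-58,58) for y in(72,0) for d in (-16,16)]
for p in proj(w(ST,P),f): cv2.circle(im,tuple(np.round(p*8).astype(int).tolist()),20,(0,0,255),-1,cv2.LINE_AA,3)
cv2.imwrite("pics/w1.png",im)
E
```

```text
clk 1.5 pos [ 431.7 -149.7  222.6] width 59.9 F [-1.3 -0.7 -0.1] target [463.8 -98.7  43.5] tool shift mm [ 41.3 -43.6 179.2] turn deg 0.3 z [ 0.001  0.001 -1.   ]
```

View pics/w1.png

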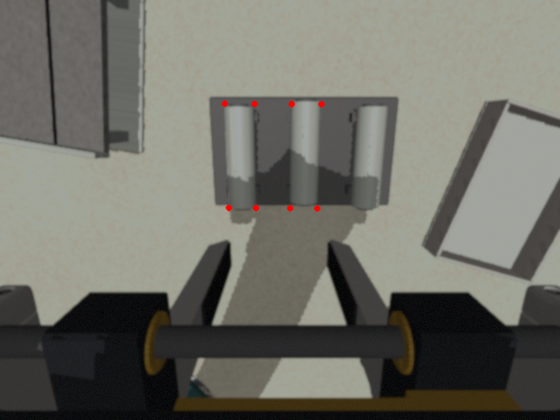

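The wrist picture agrees: the predicted tube ends at (225–257, 103–208) and (290–321, 103–208) fall on the tubes. Now I'll go down.

>>> drive_tool(
  motion=[
    [[0.06,0.041,-0.044,0,0],[0.06,0,0,0.055,0.3],[0.06,0,0,0.055,0],[0.06,0,0,0.045,0],[0.06,0,0,0.024,0]],
  ],
)

```text
clock: 2.17
position: [460.7, -102.6, 41.3]
orientation: [[0.983, 0.186, -0.002], [0.186, -0.983, 0.001], [-0.002, -0.001, -1.0]]
contact_force: [0.9, 0.3, -0.2]
width: 60.3
```

Run:
```python
from h import *
go(ST,[0,72,43.5])
```

```text
clk 2.17 pos [ 460.7 -102.6   41.3] width 60.3 F [ 0.9  0.3 -0.2] target [463.8 -98.7  43.5] tool shift mm [ 3.8 -3.3 -2.2] turn deg -0.2 z [-0.002  0.001 -1.   ]
```

>>> drive_tool(
  motion=[
    [[0.06,0.004,-0.003,-0.002,0],[0.0,0,0,0,0],[0.0,0,0,0,0],[0.0,0,0,0,0],[0.0,0,0,0,0]],
  ],
)

```text
clock: 2.8
position: [465.5, -98.6, 45.9]
orientation: [[0.983, 0.186, 0.001], [0.186, -0.983, -0.0], [0.001, 0.0, -1.0]]
contact_force: [-0.5, 1.2, 5.8]
width: 30.9
```

>>> drive_tool(
  motion=[
    [[0.0,0,0,-0.02,0],[0.0,0,0,-0.03,0],[0.0,0,0,-0.04,0],[0.0,0,0,-0.04,0],[0.0,0,0,0,0]],
  ],
)

```text
clock: 3.42
position: [466.5, -99.0, 177.9]
orientation: [[0.983, 0.185, 0.004], [0.185, -0.983, -0.002], [0.004, 0.002, -1.0]]
contact_force: [-0.1, 0.9, -1.8]
width: 31.2
```

Run:
```python
from h import *
go(RA,[0,-75,120])
f=grab_frame("wrist");cv2.imwrite("pics/w2.png",f["frame"])
```

```text
clk 3.42 pos [466.5 -99.  177.9] width 31.2 F [-0.1  0.9 -1.8] target [524.2  92.6 120. ] tool shift mm [  91.9 -177.7   57.8] turn deg 6.8 z [ 0.004 -0.002 -1.   ]
```

View pics/w2.png

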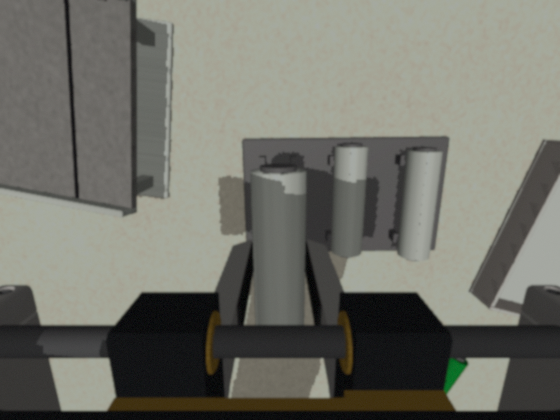

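Tube held (px 250–308, 165–320). Moving to above the line.

>>> drive_tool(
  motion=[
    [[0.0,0.023,-0.045,0,0],[0.0,0.023,-0.045,0,0],[0.0,0.023,-0.045,0,0],[0.0,0.023,-0.043,0,0],[0.0,0,0,0.02,6.8]],
  ],
)

```text
clock: 4.1
position: [523.0, 97.3, 154.6]
orientation: [[0.998, 0.071, 0.0], [0.071, -0.998, 0.002], [0.0, -0.002, -1.0]]
contact_force: [0.3, 0.4, -2.3]
width: 31.3
```

>>> drive_tool(
  motion=[
    [[0.0,0,0,0.03,0],[0.0,0,0,0,0]],
  ],
)

```text
clock: 4.35
position: [520.8, 93.1, 122.8]
orientation: [[0.998, 0.068, -0.005], [0.068, -0.998, -0.0], [-0.005, -0.0, -1.0]]
contact_force: [0.3, -0.9, -0.9]
width: 31.3
```

Run:
```python
from h import *
go(RA,[0,-75,92])
f=grab_frame("wrist");g=grab_frame("scene")
cv2.imwrite("pics/w3.png",f["frame"]);cv2.imwrite("pics/s3.png",cv2.resize(g["frame"][180:340,320:560],None,fx=3.3,fy=3.3))
```

```text
clk 4.35 pos [520.8  93.1 122.8] width 31.3 F [ 0.3 -0.9 -0.9] target [524.2  92.6  92. ] tool shift mm [ 3.5  0.8 30.8] turn deg 0.0 z [-0.005 -0.    -1.   ]
```

View pics/w3.png

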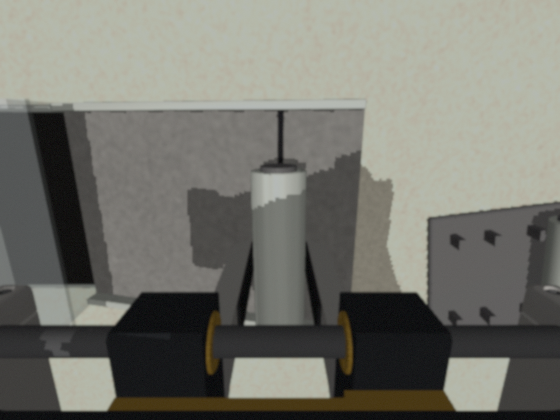

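View pics/s3.png

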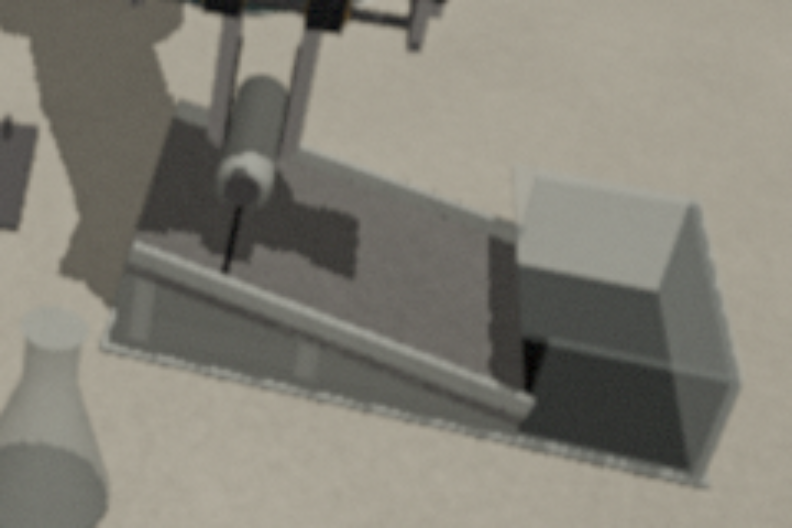

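The tube is square over the black line (line at col 280) and inside the rails. I'll lower it in small steps.

>>> drive_tool(
  motion=[
    [[0.0,0.003,0.001,0.015,0],[0.0,0,0,0.012,0],[0.0,0,0,0,0]],
  ],
)

```text
clock: 4.82
position: [525.1, 92.4, 97.4]
orientation: [[0.998, 0.068, -0.002], [0.068, -0.998, -0.0], [-0.002, -0.0, -1.0]]
contact_force: [0.2, 0.2, -0.6]
width: 31.5
```

>>> drive_tool(
  motion=[
    [[0.0,0,0,0.002,0],[0.0,0,0,0,0]],
  ],
)

```text
clock: 5.08
position: [525.8, 92.6, 96.6]
orientation: [[0.998, 0.068, 0.0], [0.068, -0.998, 0.0], [0.0, -0.0, -1.0]]
contact_force: [-0.8, -1.0, -1.6]
width: 31.2
```

Run:
```python
from h import *
go(RA,[0,-75,90])
f=grab_frame("scene");cv2.imwrite("pics/s4.png",cv2.resize(f["frame"][180:300,340:480],None,fx=5,fy=5))
go(RA,[0,-75,90])
```

```text
clk 5.08 pos [525.8  92.6  96.6] width 31.2 F [-0.8 -1.  -1.6] target [524.2  92.6  90. ] tool shift mm [-1.6 -0.1  6.6] turn deg -0.0 z [ 0.  0. -1.]
clk 5.12 pos [525.9  92.6  96.7] width 31.5 F [-0.1 -0.  -1.3] target [524.2  92.6  90. ] tool shift mm [-1.7 -0.1  6.7] turn deg -0.0 z [ 0.  0. -1.]
```

View pics/s4.png

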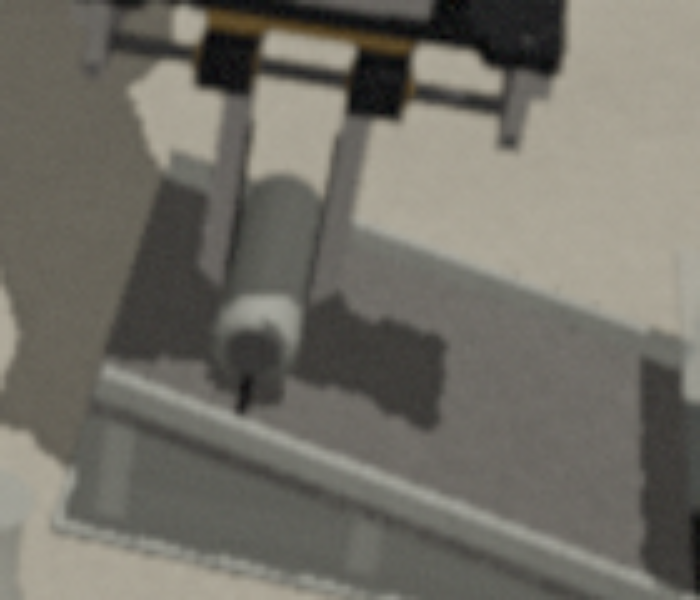

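Still a few mm above the deck and no contact force. I'll lower further.

>>> drive_tool(
  motion=[
    [[0.0,-0.001,0,0.004,0],[0.0,0,0,0.002,0],[0.0,0,0,0,0]],
  ],
)

```text
clock: 5.5
position: [524.6, 92.5, 90.3]
orientation: [[0.998, 0.068, -0.0], [0.068, -0.998, 0.0], [-0.0, -0.0, -1.0]]
contact_force: [0.6, -0.4, -1.1]
width: 31.2
```

>>> drive_tool(
  motion=[
    [[0.0,0,0,0.001,0],[0.0,0,0,0,0]],
  ],
)

```text
clock: 5.75
position: [524.7, 92.5, 89.4]
orientation: [[0.998, 0.068, -0.0], [0.068, -0.998, 0.0], [-0.0, -0.0, -1.0]]
contact_force: [-0.3, 0.6, -1.5]
width: 30.9
```

>>> drive_tool(
  motion=[
    [[0.0,0,0,0.001,0],[0.0,0,0,0,0]],
  ],
)

```text
clock: 6.0
position: [524.7, 92.5, 88.4]
orientation: [[0.998, 0.068, -0.0], [0.068, -0.998, 0.0], [-0.0, -0.0, -1.0]]
contact_force: [0.1, -0.3, -1.7]
width: 31.1
```

>>> drive_tool(
  motion=[
    [[0.0,0,0,0.001,0],[0.0,0,0,0,0]],
  ],
)

```text
clock: 6.25
position: [524.8, 92.5, 87.8]
orientation: [[0.998, 0.068, 0.0], [0.068, -0.998, -0.0], [0.0, 0.0, -1.0]]
contact_force: [-1.7, -0.1, 4.8]
width: 31.2
```

Contact felt (about 6 N) at TCP z 87.8. Now open a little and lift.

>>> drive_tool(
  motion=[
    [[0.046,0,0,0,0],[0.046,0,0,0,0],[0.046,0,0,-0.02,0],[0.046,0,0,-0.04,0],[0.046,0,0,-0.05,0]],
  ],
)

```text
clock: 6.88
position: [524.2, 92.4, 198.1]
orientation: [[0.998, 0.068, -0.002], [0.068, -0.998, 0.0], [-0.002, -0.0, -1.0]]
contact_force: [-0.1, -0.5, 0.2]
width: 45.5
```

Run:
```python
from h import *
f=grab_frame("scene");cv2.imwrite("pics/s5.png",cv2.resize(f["frame"][180:340,320:560],None,fx=3.3,fy=3.3))
go(ST,[0,0,44.5])
```

```text
clk 6.92 pos [526.7  93.4 204.7] width 46.1 F [2.7 1.  9.3] target [ 477.5 -169.4   44.5] tool shift mm [-68.  258.9 159.6] turn deg -7.0 z [ 0.006  0.001 -1.   ]
```

View pics/s5.png

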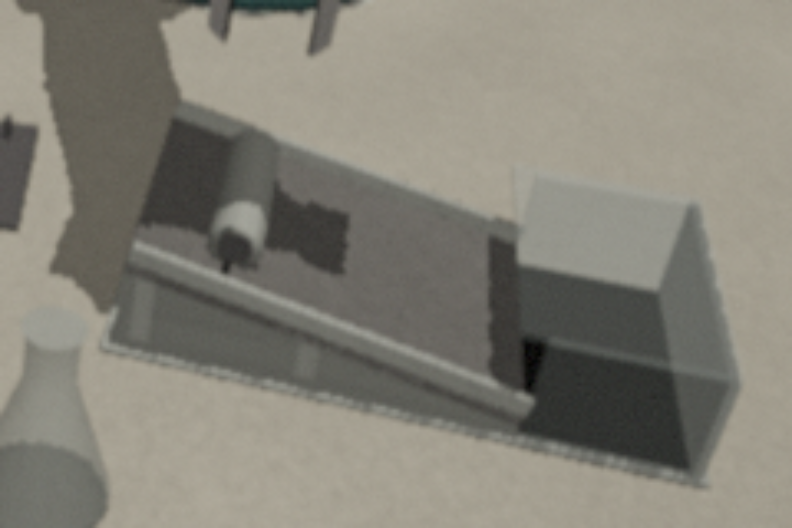

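The tube still lies at the line (px 215–270, 130–255). I'll wait and look again.

>>> drive_tool(
  motion=[
    [[0.06,0,0,0,0],[0.06,0,0,0,0],[0.06,0,0,0,0],[0.06,0,0,0,0]],
  ],
)

```text
clock: 7.42
position: [524.4, 92.5, 196.7]
orientation: [[0.998, 0.068, -0.001], [0.068, -0.998, 0.0], [-0.001, -0.0, -1.0]]
contact_force: [-0.0, 0.1, 0.1]
width: 60.1
```

Run:
```python
from h import *
f=grab_frame("wrist");im=f["frame"].copy()
for p in proj(w(RA,[[x,-75+d,74] for x in(-58,58) for d in(-16,16)]),f): cv2.circle(im,tuple(np.round(p).astype(int).tolist()),2,(0,0,255),-1)
g=grab_frame("scene")["frame"][180:320,320:560]
cv2.imwrite("pics/s6.png",np.hstack([cv2.resize(im,(400,300)),cv2.resize(g,(400,300))]))
go(RA,[0,-75,84])
```

```text
clk 7.52 pos [524.6  92.5 197.1] width 59.9 F [-0.4  0.   0.8] target [524.2  92.6  84. ] tool shift mm [ -0.3  -0.  113.1] turn deg -0.0 z [-0.001  0.    -1.   ]
```

View pics/s6.png

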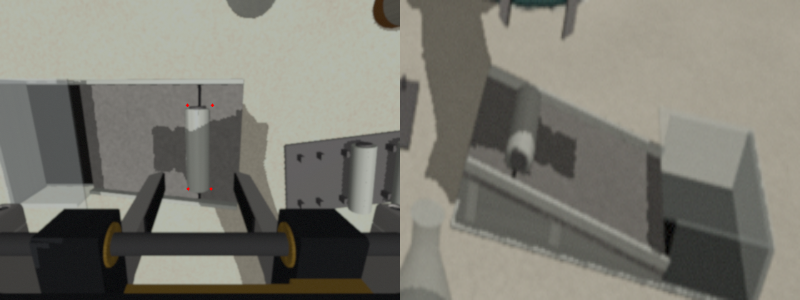

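It is still at the line after more than 0.5 s (wrist view, tube at col 187–210, where predicted), so this tube has the flat. I'll pick it off with a narrow opening so the upslope finger clears the deck.

>>> drive_tool(
  motion=[
    [[0.044,0,-0.001,0.04,0],[0.044,0,0,0.035,0],[0.044,0,0,0.02,0],[0.044,0,0,0.006,0],[0.044,0,0,0,0]],
  ],
)

```text
clock: 8.15
position: [524.8, 93.6, 96.7]
orientation: [[0.998, 0.068, -0.0], [0.068, -0.998, 0.0], [-0.0, -0.0, -1.0]]
contact_force: [0.4, 0.1, -1.3]
width: 44.2
```

Run:
```python
from h import *
go(RA,[0,-75,86])
f=grab_frame("scene");cv2.imwrite("pics/s7.png",cv2.resize(f["frame"][180:300,340:480],None,fx=5,fy=5))
```

```text
clk 8.15 pos [524.8  93.6  96.7] width 44.2 F [ 0.4  0.1 -1.3] target [524.2  92.6  86. ] tool shift mm [-0.7  1.  10.7] turn deg -0.0 z [-0.  0. -1.]
```

View pics/s7.png

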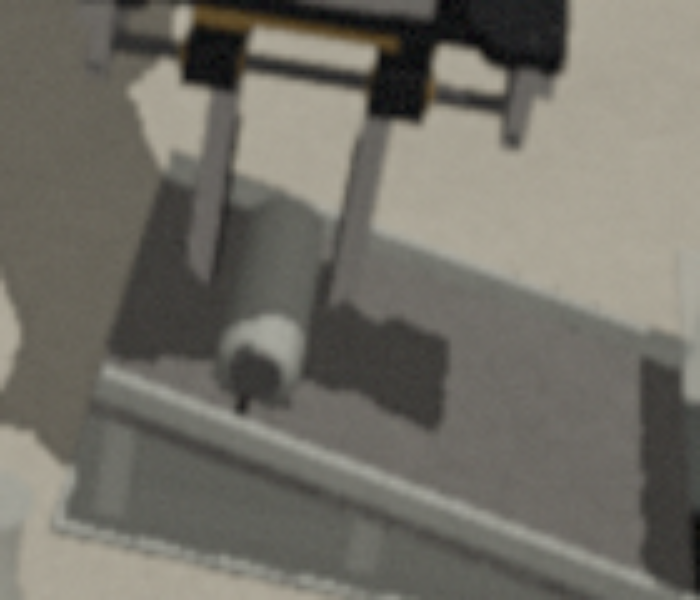

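The fingers straddle the tube (px 220–330). 10 mm more, then close.

>>> drive_tool(
  motion=[
    [[0.044,0,0,0.007,0],[0.044,0,0,0.003,0],[0.044,0,0,0,0]],
  ],
)

```text
clock: 8.57
position: [524.5, 93.5, 86.3]
orientation: [[0.998, 0.068, -0.0], [0.068, -0.998, 0.0], [-0.0, -0.0, -1.0]]
contact_force: [-0.4, -0.1, -0.2]
width: 43.7
```

>>> drive_tool(
  motion=[
    [[0.0,0,0,0,0],[0.0,0,0,0,0],[0.0,0,0,0,0],[0.0,0,0,-0.01,0],[0.0,0,0,-0.02,0]],
  ],
)

```text
clock: 9.2
position: [524.2, 93.4, 116.7]
orientation: [[0.998, 0.068, -0.001], [0.068, -0.998, -0.0], [-0.001, 0.0, -1.0]]
contact_force: [0.8, 0.4, -0.7]
width: 31.0
```

>>> drive_tool(
  motion=[
    [[0.0,0,0,-0.03,0],[0.0,0,0,-0.03,0],[0.0,0,0,0,0]],
  ],
)

```text
clock: 9.57
position: [525.6, 93.6, 178.8]
orientation: [[0.998, 0.068, 0.004], [0.068, -0.998, 0.0], [0.004, 0.0, -1.0]]
contact_force: [-0.2, 1.4, -1.2]
width: 31.1
```

Run:
```python
from h import *
f=grab_frame("wrist");cv2.imwrite("pics/w8.png",f["frame"])
go(TR,[0,0,100])
```

```text
clk 9.62 pos [524.9  93.4 177.4] width 31.2 F [-0.4 -0.7 -1.3] target [ 478.3 -418.7  100. ] tool shift mm [-81.3 507.8  77.3] turn deg 8.6 z [ 0.002 -0.    -1.   ]
```

View pics/w8.png

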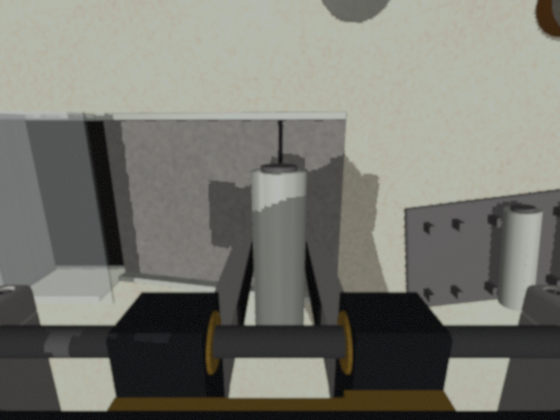

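Tube held (px 252–307, 168–320), and the ramp is empty. On to the tray.

>>> drive_tool(
  motion=[
    [[0.0,-0.008,0.051,0,0],[0.0,-0.008,0.051,0,0],[0.0,-0.008,0.051,0,0],[0.0,-0.008,0.051,0,0],[0.0,-0.008,0.051,0,0]],
  ],
)

```text
clock: 10.25
position: [501.1, -165.2, 175.6]
orientation: [[0.998, 0.068, -0.001], [0.068, -0.998, 0.0], [-0.001, -0.001, -1.0]]
contact_force: [0.8, 0.3, -0.7]
width: 31.0
```

>>> drive_tool(
  motion=[
    [[0.0,-0.008,0.051,0,0],[0.0,-0.008,0.051,0,0],[0.0,-0.008,0.051,0,0],[0.0,-0.008,0.051,0,0],[0.0,-0.009,0.049,0,8.6]],
  ],
)

```text
clock: 10.88
position: [477.3, -420.4, 175.2]
orientation: [[0.996, -0.085, -0.001], [-0.085, -0.996, 0.001], [-0.001, -0.001, -1.0]]
contact_force: [1.7, -0.5, -1.4]
width: 30.9
```

Run:
```python
from h import *
f=grab_frame("wrist");cv2.imwrite("pics/w9.png",f["frame"])
go(TR,[0,0,32])
```

```text
clk 10.92 pos [ 474.6 -427.2  174.9] width 31.1 F [-7.8 -4.6 -2.1] target [ 478.3 -418.7   32. ] tool shift mm [  3.2  -9.1 142.9] turn deg -1.1 z [-0.003 -0.002 -1.   ]
```

View pics/w9.png

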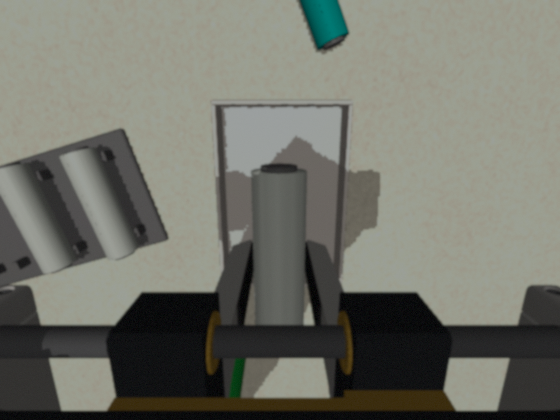

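The tube hangs over the middle of the tray (px 215–350). Lowering.

>>> drive_tool(
  motion=[
    [[0.0,0,0,0.04,0],[0.0,0,0,0.04,0],[0.0,0,0,0.03,0],[0.0,0,0,0.018,0],[0.0,0,0,0.004,0]],
  ],
)

```text
clock: 11.55
position: [477.8, -418.3, 43.3]
orientation: [[0.997, -0.082, -0.001], [-0.082, -0.997, 0.001], [-0.002, -0.001, -1.0]]
contact_force: [0.4, 0.1, -0.4]
width: 31.1
```

>>> drive_tool(
  motion=[
    [[0.0,0,0,0.003,0],[0.0,0,0,0.002,0],[0.0,0,0,0,0]],
  ],
)

```text
clock: 11.92
position: [478.4, -419.0, 39.9]
orientation: [[0.997, -0.082, 0.001], [-0.082, -0.997, -0.0], [0.001, 0.0, -1.0]]
contact_force: [-0.2, -1.0, -1.4]
width: 31.2
```

>>> drive_tool(
  motion=[
    [[0.0,0,0,0.002,0],[0.0,0,0,0,0]],
  ],
)

```text
clock: 12.18
position: [478.2, -418.8, 37.4]
orientation: [[0.997, -0.082, -0.0], [-0.082, -0.997, 0.0], [-0.0, -0.0, -1.0]]
contact_force: [0.6, -0.4, -1.9]
width: 30.9
```

>>> drive_tool(
  motion=[
    [[0.0,0,0,0.003,0],[0.0,0,0,0,0]],
  ],
)

```text
clock: 12.42
position: [478.1, -418.7, 34.1]
orientation: [[0.997, -0.082, -0.0], [-0.082, -0.997, 0.0], [-0.0, -0.0, -1.0]]
contact_force: [-0.3, -0.3, -1.5]
width: 31.2
```

>>> drive_tool(
  motion=[
    [[0.0,0,0,0.0015,0],[0.0,0,0,0,0]],
  ],
)

```text
clock: 12.68
position: [478.2, -418.8, 32.8]
orientation: [[0.997, -0.082, -0.0], [-0.082, -0.997, 0.0], [-0.0, -0.0, -1.0]]
contact_force: [-0.2, 0.6, -1.3]
width: 30.7
```

>>> drive_tool(
  motion=[
    [[0.0,0,0,0.0015,0],[0.0,0,0,0,0]],
  ],
)

```text
clock: 12.92
position: [478.3, -418.9, 32.1]
orientation: [[0.997, -0.082, 0.0], [-0.082, -0.997, -0.0], [0.0, 0.0, -1.0]]
contact_force: [-2.9, 2.0, 9.2]
width: 31.2
```

Contact with the tray floor. Release and rise.

>>> drive_tool(
  motion=[
    [[0.06,0,0,0,0],[0.06,0,0,0,0],[0.06,0,0,-0.03,0],[0.06,0,0,-0.06,0],[0.06,0,0,-0.06,0]],
  ],
)

```text
clock: 13.55
position: [478.0, -418.6, 183.0]
orientation: [[0.997, -0.082, -0.0], [-0.082, -0.997, 0.001], [-0.0, -0.001, -1.0]]
contact_force: [-0.5, -0.7, 0.1]
width: 60.1
```

Run:
```python
from h import *
f=grab_frame("wrist");cv2.imwrite("pics/w10.png",f["frame"])
go(ST,[0,0,43.5])
```

```text
clk 13.6 pos [ 480.6 -420.4  191.5] width 60.2 F [ 2.  -1.1 10.1] target [ 477.5 -169.4   43.5] tool shift mm [ -24.9 -250.7  146.5] turn deg -15.7 z [ 0.007 -0.006 -1.   ]
```

View pics/w10.png

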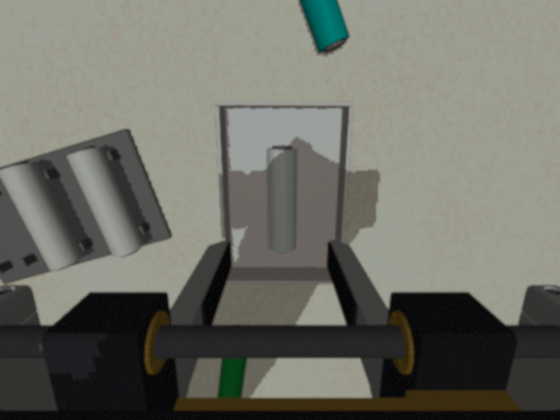

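The tube lies in the tray (px 268–296, 148–252). Next the middle tube.

>>> drive_tool(
  motion=[
    [[0.06,-0.004,-0.05,0,0],[0.06,-0.004,-0.05,0,0],[0.06,-0.004,-0.05,0,0],[0.06,-0.004,-0.05,0,0],[0.06,-0.005,-0.049,0,0]],
  ],
)

```text
clock: 14.22
position: [477.7, -167.3, 181.4]
orientation: [[0.997, -0.082, 0.0], [-0.082, -0.997, -0.0], [0.0, 0.0, -1.0]]
contact_force: [0.9, 0.3, -1.1]
width: 60.2
```

>>> drive_tool(
  motion=[
    [[0.06,0,0,0.02,-7.8],[0.06,0,0,0.05,-7.8],[0.06,0,0,0.03,0],[0.06,0,0,0,0]],
  ],
)

```text
clock: 14.72
position: [476.7, -168.4, 79.9]
orientation: [[0.982, 0.189, -0.003], [0.189, -0.982, 0.002], [-0.003, -0.002, -1.0]]
contact_force: [1.0, 0.4, 0.9]
width: 59.9
```

Run:
```python
from h import *
go(ST,[0,0,43.5])
```

```text
clk 14.72 pos [ 476.7 -168.4   79.9] width 59.9 F [1.  0.4 0.9] target [ 477.5 -169.4   43.5] tool shift mm [ 0.7  1.2 36.4] turn deg -0.1 z [-0.003  0.002 -1.   ]
```

>>> drive_tool(
  motion=[
    [[0.06,0.001,0.001,0.025,0],[0.06,0,0,0.01,0],[0.06,0,0,0,0]],
  ],
)

```text
clock: 15.1
position: [479.1, -169.7, 46.9]
orientation: [[0.982, 0.189, -0.0], [0.189, -0.982, 0.0], [-0.0, -0.0, -1.0]]
contact_force: [0.3, 0.1, 0.4]
width: 60.2
```

>>> drive_tool(
  motion=[
    [[0.0,0,0,0,0],[0.0,0,0,0,0],[0.0,0,0,0,0],[0.0,0,0,0,0]],
  ],
)

```text
clock: 15.6
position: [479.1, -169.5, 46.7]
orientation: [[0.982, 0.189, 0.0], [0.189, -0.982, 0.0], [0.0, -0.0, -1.0]]
contact_force: [-0.4, 2.5, 3.4]
width: 31.3
```

>>> drive_tool(
  motion=[
    [[0.0,0,0,-0.02,0],[0.0,0,0,-0.04,0],[0.0,0,0,-0.04,0],[0.0,0,0,-0.03,0],[0.0,0,0,0,0]],
  ],
)

```text
clock: 16.23
position: [479.8, -170.2, 178.2]
orientation: [[0.982, 0.189, 0.003], [0.189, -0.982, -0.002], [0.003, 0.002, -1.0]]
contact_force: [-0.5, -0.4, -2.4]
width: 31.0
```

Run:
```python
from h import *
go(RA,[0,-75,122])
f=grab_frame("wrist");cv2.imwrite("pics/w11.png",f["frame"])
```

```text
clk 16.23 pos [ 479.8 -170.2  178.2] width 31.0 F [-0.5 -0.4 -2.4] target [524.2  92.6 122. ] tool shift mm [  93.  -249.8   55.9] turn deg 7.0 z [ 0.003 -0.002 -1.   ]
```

View pics/w11.png

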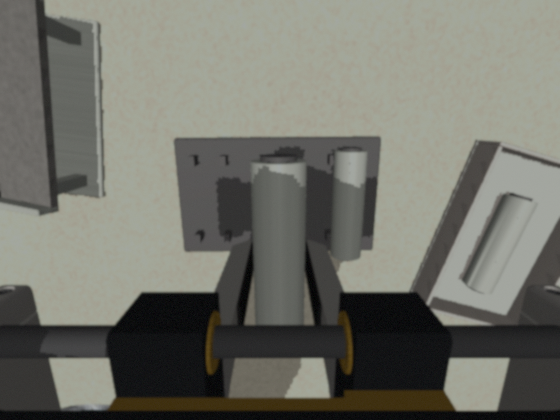

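Held (px 250–307). To the ramp.

>>> drive_tool(
  motion=[
    [[0.0,0.019,-0.05,0,0],[0.0,0.019,-0.05,0,0],[0.0,0.019,-0.05,0,0],[0.0,0.019,-0.05,0,0],[0.0,0.018,-0.05,0,0]],
  ],
)

```text
clock: 16.9
position: [523.5, 95.1, 175.0]
orientation: [[0.982, 0.189, -0.002], [0.189, -0.982, -0.0], [-0.002, -0.0, -1.0]]
contact_force: [0.1, -0.0, -1.0]
width: 31.5
```

>>> drive_tool(
  motion=[
    [[0.0,0,0,0.02,7.0],[0.0,0,0,0.03,0],[0.0,0,0,0.01,0],[0.0,0,0,0,0]],
  ],
)

```text
clock: 17.4
position: [523.6, 93.5, 115.7]
orientation: [[0.998, 0.068, -0.002], [0.068, -0.998, 0.0], [-0.002, -0.0, -1.0]]
contact_force: [0.7, 0.7, -1.5]
width: 31.4
```

Run:
```python
from h import *
go(RA,[0,-75,90])
f=grab_frame("wrist");cv2.imwrite("pics/w12.png",f["frame"])
```

```text
clk 17.4 pos [523.6  93.5 115.7] width 31.4 F [ 0.7  0.7 -1.5] target [524.2  92.6  90. ] tool shift mm [ 0.6  0.9 25.7] turn deg -0.0 z [-0.002  0.    -1.   ]
```

View pics/w12.png

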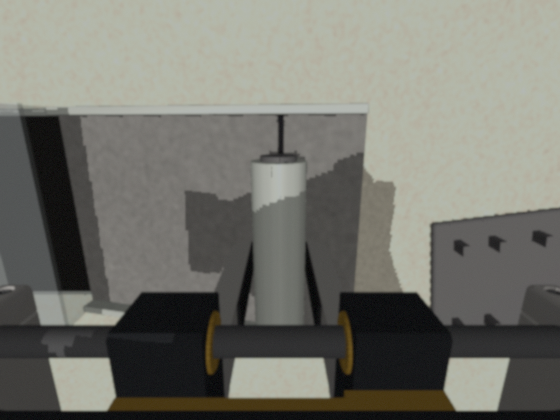

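Over the line (col 280), square. Lowering.

>>> drive_tool(
  motion=[
    [[0.0,0,0.001,0.012,0],[0.0,0,0,0.008,0],[0.0,0,0,0.002,0],[0.0,0,0,0,0]],
  ],
)

```text
clock: 17.95
position: [524.1, 92.6, 94.4]
orientation: [[0.998, 0.068, -0.0], [0.068, -0.998, 0.0], [-0.0, -0.0, -1.0]]
contact_force: [0.0, -0.4, -1.2]
width: 31.5
```

>>> drive_tool(
  motion=[
    [[0.0,0,0,0.001,0],[0.0,0,0,0,0]],
  ],
)

```text
clock: 18.2
position: [524.2, 92.5, 93.6]
orientation: [[0.998, 0.068, 0.0], [0.068, -0.998, 0.0], [0.0, -0.0, -1.0]]
contact_force: [-0.6, 0.1, -1.1]
width: 31.3
```

>>> drive_tool(
  motion=[
    [[0.0,0,0,0.001,0],[0.0,0,0,0,0]],
  ],
)

```text
clock: 18.45
position: [524.1, 92.5, 92.4]
orientation: [[0.998, 0.068, -0.0], [0.068, -0.998, 0.0], [-0.0, -0.0, -1.0]]
contact_force: [0.1, -0.5, -1.2]
width: 31.3
```

>>> drive_tool(
  motion=[
    [[0.0,0,0,0.0015,0],[0.0,0,0,0,0]],
  ],
)

```text
clock: 18.7
position: [524.0, 92.5, 90.8]
orientation: [[0.998, 0.068, -0.0], [0.068, -0.998, 0.0], [-0.0, -0.0, -1.0]]
contact_force: [0.2, -0.8, -1.7]
width: 31.3
```

>>> drive_tool(
  motion=[
    [[0.0,0,0,0.001,0],[0.0,0,0,0,0]],
  ],
)

```text
clock: 18.95
position: [524.2, 92.6, 90.5]
orientation: [[0.998, 0.068, 0.0], [0.068, -0.998, -0.0], [0.0, 0.0, -1.0]]
contact_force: [-3.5, -0.8, 11.5]
width: 31.3
```

>>> drive_tool(
  motion=[
    [[0.046,0,0,0,0],[0.048,0,0,-0.01,0],[0.05,0,0,-0.03,0],[0.06,0,0,-0.05,0],[0.06,0,0,-0.03,0]],
  ],
)

```text
clock: 19.58
position: [524.6, 92.8, 212.8]
orientation: [[0.998, 0.068, 0.002], [0.068, -0.998, 0.0], [0.002, -0.0, -1.0]]
contact_force: [-0.3, 0.8, -0.5]
width: 59.6
```

Run:
```python
from h import *
f=grab_frame("scene");cv2.imwrite("pics/s13.png",cv2.resize(f["frame"][180:340,320:560],None,fx=3.3,fy=3.3))
go(ST,[0,-72,44.5])
```

```text
clk 19.62 pos [525.8  93.1 215.8] width 59.7 F [1.6 1.3 5.5] target [ 491.2 -240.1   44.5] tool shift mm [-58.2 330.2 170.9] turn deg -7.0 z [ 0.006  0.001 -1.   ]
```

View pics/s13.png

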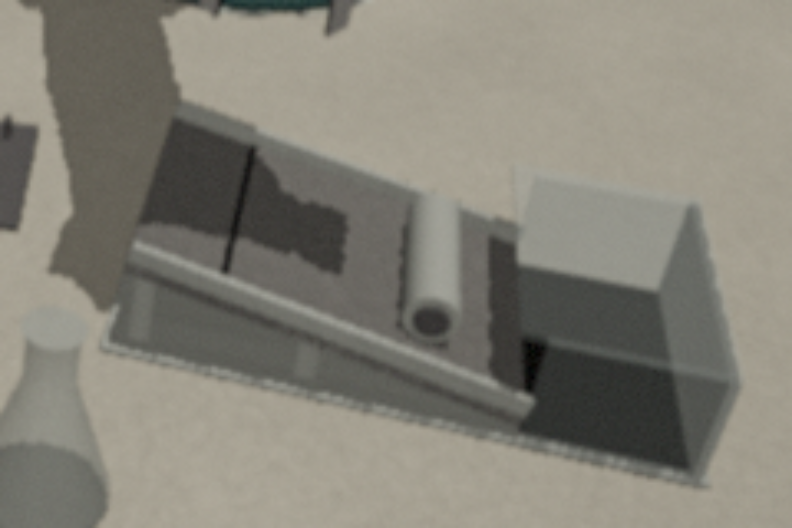

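It is rolling straight down (px 405–460, mid-deck). I'll go back for the third tube and check the bay on the way.

>>> drive_tool(
  motion=[
    [[0.06,-0.008,0.047,0,0],[0.06,-0.008,0.047,0,0],[0.06,-0.008,0.047,0,0],[0.06,-0.008,0.047,0,0],[0.06,-0.008,0.047,0,0]],
  ],
)

```text
clock: 20.25
position: [499.9, -146.1, 210.5]
orientation: [[0.998, 0.068, 0.001], [0.068, -0.998, -0.0], [0.001, 0.0, -1.0]]
contact_force: [-0.7, -1.2, -0.6]
width: 59.8
```

>>> drive_tool(
  motion=[
    [[0.06,-0.008,0.047,0,0],[0.06,-0.008,0.047,0,0],[0.06,0,0,0.04,-7.0],[0.06,0,0,0.05,0],[0.06,0,0,0,0]],
  ],
)

```text
clock: 20.88
position: [488.9, -238.7, 117.9]
orientation: [[0.982, 0.189, -0.005], [0.189, -0.982, 0.003], [-0.004, -0.004, -1.0]]
contact_force: [0.5, -0.0, 0.9]
width: 59.5
```

Run:
```python
from h import *
go(ST,[0,-72,45.5])
f=grab_frame("scene");g=grab_frame("wrist")
cv2.imwrite("pics/s14.png",np.hstack([cv2.resize(f["frame"][180:340,320:560],(400,300)),cv2.resize(g["frame"],(400,300))]))
```

```text
clk 20.88 pos [ 488.9 -238.7  117.9] width 59.5 F [ 0.5 -0.   0.9] target [ 491.2 -240.1   45.5] tool shift mm [ 2.3  2.  72.4] turn deg -0.1 z [-0.005  0.003 -1.   ]
```

View pics/s14.png

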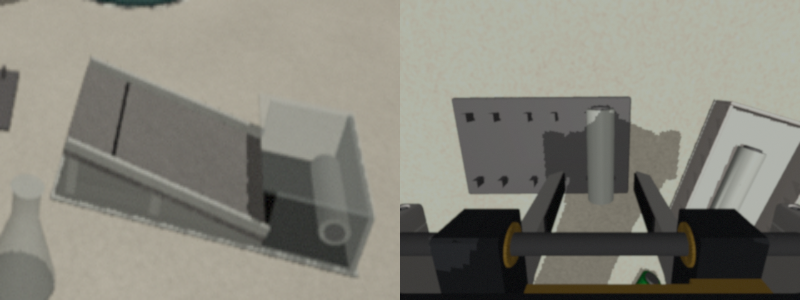

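The tube is in the bay (left panel, px 335,235). The third tube lies between the jaws (right panel, px 600,155).

>>> drive_tool(
  motion=[
    [[0.06,0.001,0.001,0.04,0],[0.06,0,0,0.022,0],[0.06,0,0,0.008,0],[0.06,0,0,0,0]],
  ],
)

```text
clock: 21.48
position: [492.5, -240.6, 51.2]
orientation: [[0.982, 0.189, 0.001], [0.189, -0.982, -0.001], [0.001, 0.001, -1.0]]
contact_force: [-0.0, -0.0, 0.3]
width: 59.8
```

>>> drive_tool(
  motion=[
    [[0.0,0,0,0,0],[0.0,0,0,0,0],[0.0,0,0,0,0],[0.0,0,0,0,0]],
  ],
)

```text
clock: 21.98
position: [491.8, -240.3, 50.2]
orientation: [[0.982, 0.189, 0.0], [0.189, -0.982, -0.0], [0.0, 0.0, -1.0]]
contact_force: [-0.6, 0.8, 3.9]
width: 31.2
```

>>> drive_tool(
  motion=[
    [[0.0,0,0,-0.02,0],[0.0,0,0,-0.04,0],[0.0,0,0,-0.04,0],[0.0,0,0,-0.03,0],[0.0,0,0,0,0]],
  ],
)

```text
clock: 22.6
position: [492.5, -240.7, 181.8]
orientation: [[0.982, 0.189, 0.003], [0.189, -0.982, -0.002], [0.002, 0.002, -1.0]]
contact_force: [1.2, -0.8, -2.5]
width: 30.7
```

Run:
```python
from h import *
go(RA,[0,-75,122])
f=grab_frame("wrist");cv2.imwrite("pics/w15.png",f["frame"])
```

```text
clk 22.6 pos [ 492.5 -240.7  181.8] width 30.7 F [ 1.2 -0.8 -2.5] target [524.2  92.6 122. ] tool shift mm [  93.8 -321.5   59.3] turn deg 7.0 z [ 0.003 -0.002 -1.   ]
```

View pics/w15.png

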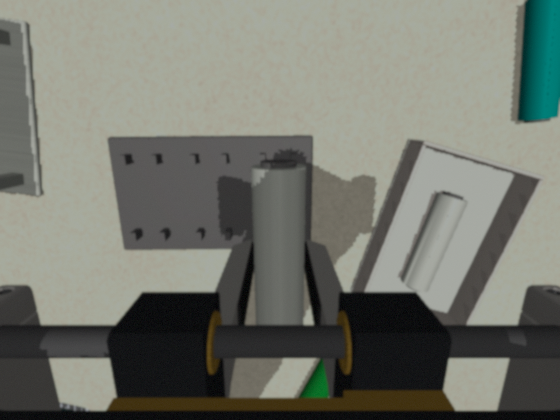

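Grip is high on the tube (TCP 16.7 mm above its axis), so I'll set it back and regrip lower.

>>> drive_tool(
  motion=[
    [[0.0,0,0,0.05,0],[0.0,0,0,0.04,0],[0.0,0,0,0.03,0],[0.0,0,0,0.007,0],[0.0,0,0,0,0]],
  ],
)

```text
clock: 23.28
position: [491.5, -240.1, 52.7]
orientation: [[0.982, 0.189, -0.001], [0.189, -0.982, 0.001], [-0.001, -0.001, -1.0]]
contact_force: [0.2, -0.1, -0.8]
width: 30.6
```

>>> drive_tool(
  motion=[
    [[0.0,0,0,0.002,0],[0.0,0,0,0,0]],
  ],
)

```text
clock: 23.52
position: [491.9, -240.3, 51.5]
orientation: [[0.982, 0.189, 0.001], [0.189, -0.982, -0.0], [0.001, 0.0, -1.0]]
contact_force: [-0.4, -0.9, -2.1]
width: 31.1
```

>>> drive_tool(
  motion=[
    [[0.0,0,0,0.001,0],[0.0,0,0,0,0],[0.06,0,0,0,0],[0.06,0,0,0,0],[0.06,0,0,0,0]],
  ],
)

```text
clock: 24.15
position: [491.7, -240.3, 49.9]
orientation: [[0.982, 0.189, -0.0], [0.189, -0.982, 0.0], [-0.0, -0.0, -1.0]]
contact_force: [-0.8, -0.6, 0.2]
width: 57.5
```

>>> drive_tool(
  motion=[
    [[0.06,0,0,0.005,0],[0.06,0,0,0,0],[0.06,0,0,0,0]],
  ],
)

```text
clock: 24.52
position: [491.7, -240.3, 44.8]
orientation: [[0.982, 0.189, -0.0], [0.189, -0.982, 0.0], [-0.0, -0.0, -1.0]]
contact_force: [0.5, 0.1, 0.4]
width: 60.1
```

Run:
```python
from h import *
go(ST,[0,-72,45])
f=grab_frame("top");cv2.imwrite("pics/t16.png",cv2.resize(f["frame"][160:280,75:415],None,fx=2.3,fy=2.3))
```

```text
clk 24.52 pos [ 491.7 -240.3   44.8] width 60.1 F [0.5 0.1 0.4] target [ 491.2 -240.1   45. ] tool shift mm [-0.5 -0.3 -0.2] turn deg -0.1 z [-0.  0. -1.]
```

View pics/t16.png

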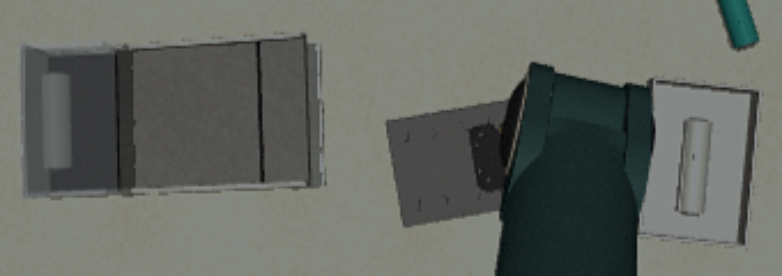

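Tube 1 is in the tray and tube 2 in the bay (px 57,120). Closing and lifting tube 3.

>>> drive_tool(
  motion=[
    [[0.0,0,0,0,0],[0.0,0,0,0,0],[0.0,0,0,0,0],[0.0,0,0,0,0]],
  ],
)

```text
clock: 25.08
position: [491.7, -240.3, 44.9]
orientation: [[0.982, 0.189, -0.0], [0.189, -0.982, 0.0], [-0.0, -0.0, -1.0]]
contact_force: [-0.5, 0.4, 0.6]
width: 31.0
```

>>> drive_tool(
  motion=[
    [[0.0,0,0,-0.02,0],[0.0,0,0,-0.04,0],[0.0,0,0,-0.04,0],[0.0,0,0,-0.03,0],[0.0,0,0,0,0]],
  ],
)

```text
clock: 25.7
position: [492.5, -240.7, 176.8]
orientation: [[0.982, 0.189, 0.003], [0.189, -0.982, -0.002], [0.002, 0.002, -1.0]]
contact_force: [-0.4, 0.6, -3.0]
width: 31.2
```

Run:
```python
from h import *
go(RA,[0,-75,122])
f=grab_frame("wrist");cv2.imwrite("pics/w17.png",f["frame"])
```

```text
clk 25.7 pos [ 492.5 -240.7  176.8] width 31.2 F [-0.4  0.6 -3. ] target [524.2  92.6 122. ] tool shift mm [  93.8 -321.5   54.3] turn deg 7.0 z [ 0.003 -0.002 -1.   ]
```

View pics/w17.png

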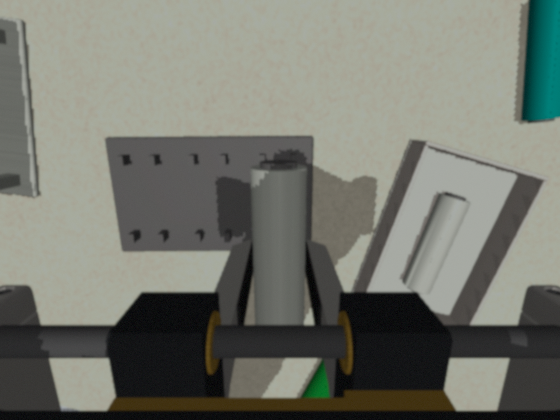

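Held (px 252–307). To the ramp: 7 rows of (13.4, -46).

>>> drive_tool(
  motion=[
    [[0.0,0.0135,-0.046,0,0],[0.0,0.0135,-0.046,0,0],[0.0,0.0135,-0.046,0,0],[0.0,0.0135,-0.046,0,0],[0.0,0.0135,-0.046,0,0]],
  ],
)

```text
clock: 26.38
position: [513.8, -0.2, 173.6]
orientation: [[0.982, 0.189, -0.002], [0.189, -0.982, 0.0], [-0.002, -0.001, -1.0]]
contact_force: [0.2, 1.0, -1.7]
width: 30.9
```

>>> drive_tool(
  motion=[
    [[0.0,0.0135,-0.046,0,0],[0.0,0.0135,-0.046,0,0],[0.0,0,0,0.02,7.0],[0.0,0,0,0.03,0],[0.0,0,0,0.01,0]],
  ],
)

```text
clock: 27.0
position: [522.2, 93.6, 112.4]
orientation: [[0.998, 0.068, -0.004], [0.068, -0.998, -0.0], [-0.004, -0.0, -1.0]]
contact_force: [-0.9, 0.0, -1.6]
width: 31.4
```

Run:
```python
from h import *
f=grab_frame("wrist");cv2.imwrite("pics/w18.png",f["frame"])
go(RA,[0,-75,90])
```

```text
clk 27.05 pos [522.3  93.5 112.3] width 31.2 F [-0.6  0.1 -4.1] target [524.2  92.6  90. ] tool shift mm [ 1.9  1.1 22.3] turn deg -0.0 z [-0.004 -0.    -1.   ]
```

View pics/w18.png

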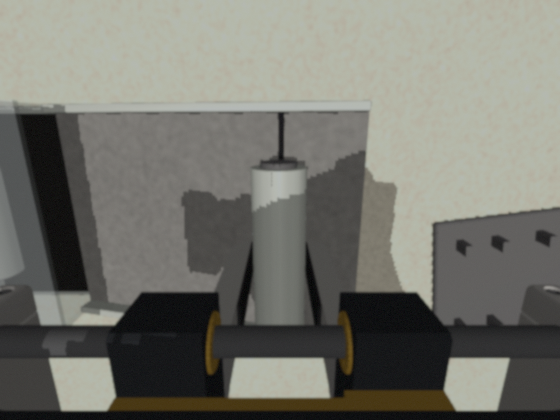

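Square over the line. Contact is expected near TCP z 88.5.

>>> drive_tool(
  motion=[
    [[0.0,0.001,0.001,0.012,0],[0.0,0,0,0.007,0],[0.0,0,0,0.001,0],[0.0,0,0,0,0]],
  ],
)

```text
clock: 27.55
position: [524.9, 92.9, 95.2]
orientation: [[0.998, 0.068, 0.0], [0.068, -0.998, 0.0], [0.0, -0.0, -1.0]]
contact_force: [0.6, 0.6, -1.6]
width: 31.1
```

>>> drive_tool(
  motion=[
    [[0.0,0,0,0.001,0],[0.0,0,0,0,0]],
  ],
)

```text
clock: 27.8
position: [524.9, 92.8, 94.1]
orientation: [[0.998, 0.068, 0.0], [0.068, -0.998, 0.0], [0.0, -0.0, -1.0]]
contact_force: [0.8, 0.1, -1.7]
width: 31.3
```

>>> drive_tool(
  motion=[
    [[0.0,0,0,0.002,0],[0.0,0,0,0.001,0],[0.0,0,0,0,0]],
  ],
)

```text
clock: 28.18
position: [524.7, 92.8, 90.9]
orientation: [[0.998, 0.068, -0.0], [0.068, -0.998, 0.0], [-0.0, -0.0, -1.0]]
contact_force: [-0.4, -0.2, -1.1]
width: 31.3
```

>>> drive_tool(
  motion=[
    [[0.0,0,0,0.001,0],[0.0,0,0,0,0]],
  ],
)

```text
clock: 28.42
position: [524.7, 92.8, 89.9]
orientation: [[0.998, 0.068, -0.0], [0.068, -0.998, 0.0], [-0.0, -0.0, -1.0]]
contact_force: [0.5, -0.1, -1.8]
width: 31.4
```

>>> drive_tool(
  motion=[
    [[0.0,0,0,0.001,0],[0.0,0,0,0,0]],
  ],
)

```text
clock: 28.68
position: [524.8, 92.8, 88.9]
orientation: [[0.998, 0.068, -0.0], [0.068, -0.998, 0.0], [-0.0, -0.0, -1.0]]
contact_force: [0.1, 0.4, -2.7]
width: 31.3
```

Under 1 mm left; one more small step, then release.

>>> drive_tool(
  motion=[
    [[0.0,0,0,0.0005,0],[0.0,0,0,0,0]],
  ],
)

```text
clock: 28.92
position: [524.8, 92.9, 88.6]
orientation: [[0.998, 0.068, 0.0], [0.068, -0.998, -0.0], [0.0, 0.0, -1.0]]
contact_force: [-2.8, -0.7, 3.7]
width: 31.3
```

>>> drive_tool(
  motion=[
    [[0.046,0,0,0,0],[0.048,0,0,-0.01,0],[0.05,0,0,-0.03,0],[0.06,0,0,-0.05,0],[0.06,0,0,-0.03,0]],
  ],
)

```text
clock: 29.55
position: [525.2, 93.1, 211.3]
orientation: [[0.998, 0.068, 0.002], [0.068, -0.998, 0.0], [0.002, -0.0, -1.0]]
contact_force: [0.2, -0.5, -0.3]
width: 59.7
```

Run:
```python
from h import *
f=grab_frame("scene");cv2.imwrite("pics/s19.png",cv2.resize(f["frame"][180:340,320:560],None,fx=3.3,fy=3.3))
```

```text
(no output)
```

View pics/s19.png

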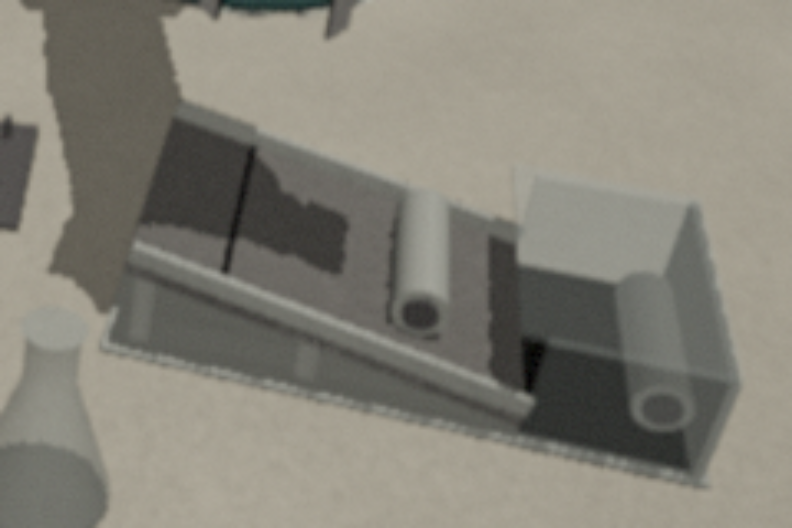

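It rolls too. I'll wait for it to settle, taking two pictures to compare.

>>> drive_tool(
  motion=[
    [[0.06,0,0,0,0],[0.06,0,0,0,0],[0.06,0,0,0,0],[0.06,0,0,0,0],[0.06,0,0,0,0]],
  ],
)

```text
clock: 30.22
position: [524.7, 92.8, 208.2]
orientation: [[0.998, 0.068, -0.001], [0.068, -0.998, 0.0], [-0.001, -0.0, -1.0]]
contact_force: [0.0, 1.1, 0.4]
width: 60.3
```

>>> drive_tool(
  motion=[
    [[0.06,0,0,0,0],[0.06,0,0,0,0],[0.06,0,0,0,0],[0.06,0,0,0,0],[0.06,0,0,0,0]],
  ],
)

```text
clock: 30.85
position: [524.8, 92.8, 208.5]
orientation: [[0.998, 0.068, -0.0], [0.068, -0.998, 0.0], [-0.0, -0.0, -1.0]]
contact_force: [0.6, -0.5, 0.0]
width: 60.3
```

>>> drive_tool(
  motion=[
    [[0.06,0,0,0,0],[0.06,0,0,0,0],[0.06,0,0,0,0],[0.06,0,0,0,0],[0.06,0,0,0,0]],
  ],
)

```text
clock: 31.48
position: [524.8, 92.8, 208.5]
orientation: [[0.998, 0.068, -0.0], [0.068, -0.998, 0.0], [-0.0, -0.0, -1.0]]
contact_force: [-0.1, -0.5, -0.8]
width: 59.9
```

Run:
```python
from h import *
import pickle
f=grab_frame("scene")["frame"];t=grab_frame("top");im=t["frame"].copy()
for P in ([[x,y,25] for x in(-82,82) for y in(100,189)],):
  for p in proj(w(RA,P),t): cv2.circle(im,tuple(np.round(p).astype(int).tolist()),1,(0,0,255),-1)
pickle.dump(f,open("f1.pkl","wb"))
cv2.imwrite("pics/s20.png",np.vstack([cv2.resize(f[180:300,320:560],(600,300)),cv2.resize(im[165:275,75:415],(780,252))[:, :600]]))
cv2.imwrite("pics/s21.png",f)
```

>>> drive_tool(
  motion=[
    [[0.06,0,0,0,0],[0.06,0,0,0,0],[0.06,0,0,0,0],[0.06,0,0,0,0]],
  ],
)

```text
clock: 32.08
position: [524.8, 92.8, 208.5]
orientation: [[0.998, 0.068, -0.0], [0.068, -0.998, 0.0], [-0.0, -0.0, -1.0]]
contact_force: [0.3, -0.5, 0.3]
width: 59.6
```

Run:
```python
from h import *
import pickle
a=pickle.load(open("f1.pkl","rb"));b=grab_frame("scene")["frame"]
d=cv2.absdiff(cv2.GaussianBlur(a,(5,5),0),cv2.GaussianBlur(b,(5,5),0)).max(2); print(d[200:300,470:550].max(), d[170:230,140:240].max(), d.max())
```

```text
3 2 6
```

View pics/s20.png

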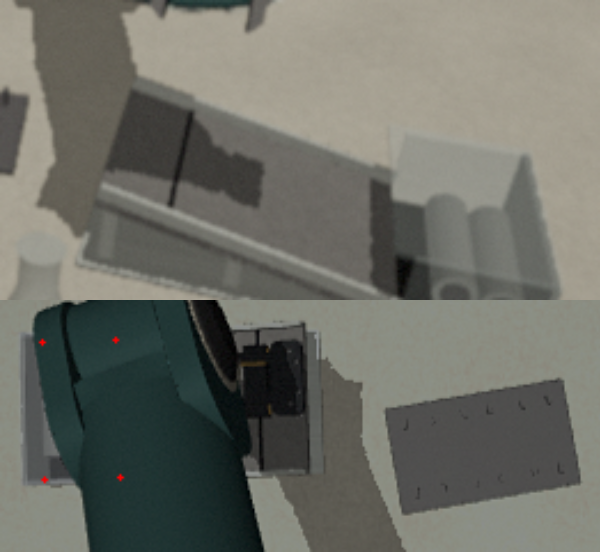

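View pics/s21.png

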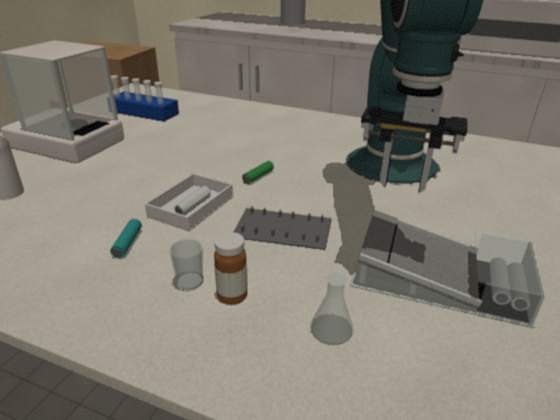

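Two tubes lie still side by side in the bay (px 500–520, 285). One is in the tray (px 192,200), the bystanders haven't moved, and the two pictures show no motion. Handing in.

```bash
python3 -c "
from rig import *
print(job_done())"
```

```text
the job is handed in; nothing more can be done
None
```

I tested all three tubes and handed the job in at about 32 s of the 67 s allowed; no verdict was reported.

- **Tube nearest the ramp:** it stayed at the black line for more than 0.5 s after I let go, so it has the flat. I picked it off the ramp and laid it in the white tray.
- **Middle tube and far tube:** each rolled down by itself into the covered bay. I first gripped the far tube too high, so I set it back in the stand and gripped it again before testing it.
- **Ramp contact:** each tube was set on the deck in steps of 1–2 mm. The wrist force at contact was about 4 to 12 N, against the 90 N limit.

**Last checks:** the scene camera shows two tubes side by side in the bay and one in the middle of the tray. Two pictures about 0.6 s apart show no motion in either place. The bottle, flask and beaker look unmoved by eye; I did not measure them. The gripper was open and about 200 mm up, touching nothing.

**Failed or disagreed:** the arm hid the bay in the final top view, so the tubes there were confirmed only in the scene view. The tray fit was off by up to 2 pixels, but the tube still went down at the tray's middle.

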